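# Hang an S-hook on the drying rail and a pail from it

### The job

Take the S-hook off its small black stand and hook it over the flat bar of the grey drying rail, between the posts, with its lower curl towards the robot. Then hang the orange pail by its crossbar from the hook's lower curl, so that it hangs free and still. Leave the blue pail standing where it is.

Things in the scene. Friction and masses are not known exactly. Their poses are not given: they have to be found in the camera images.
- hook_grip (a point): Loose steel S-hook (90 g, strip 14 mm wide) with a yellow grip block on its crown, 16 (x) x 14 (y) mm; this point is 14 mm below the block's top, 25 mm above the crown: pinch here across y; the hook balances under it. z up, -x towards lower curl. It reaches 82 mm below this point. It starts on the 10 mm bar of a small black stand (bar top 115 mm high, posts flush with it): lift 60 mm to free it.
- hook_saddle (a point): Upper curl of the S-hook: centre of the crown's flat underside, 30 mm below and 6 mm behind (+x) hook_grip, same axes. It opens downwards and is 16 mm wide (x) between front shank and back leg. The leg flares back to a 20 mm steel bead 24 mm behind and 39 mm below this point; the shank slopes forward from 27 mm below. Hung, this point lies on the bar's top edge, within 3 mm of its middle plane.
- hook_seat (a point): Lower curl of the S-hook: centre of the seat's top surface, 36 mm in front (-x) of and 76.5 mm below hook_grip, same axes. It opens upwards; the mouth is about 20 mm wide (x) at the bottom, 30 mm at the top. Its free tip stands 18 mm in front of this point and 18 mm higher. The strip under the seat is 5 mm thick.
- rail_top (a point): Grey fixed stand with a flat aluminium bar, 10 mm thick (x), 26 mm tall, 244 mm long (y) between two 20 x 16 mm posts that end flush with the bar. This point is the middle of the bar's top edge, 250 mm above the table; y along the bar, -x towards the robot, z up. The posts' feet are 110 mm long (x) and 12 mm high.
- orange_pail_grip (a point): Loose orange pail (130 g): cup 67 mm wide, 40 mm tall; over it a rigid steel stirrup with a crossbar along y; on the crossbar's middle an orange stalk 12 (x) x 14 (y) mm. This point is where to pinch the stalk across y: 152 mm above the underside, 20 mm below the stalk's top. z up.
- orange_pail_bar (a point): Centre of the orange pail's crossbar (8 mm rod along y), 48 mm below orange_pail_grip, 104 mm above the pail's underside. It rests in the hook's lower curl. The open window under it is 60 mm high and 60 mm wide; the curl's tip goes through it along the pail's x, either way round.
- blue_pail_grip (a point): A pail of the same shape and size in blue, which stays where it is; the point on its stalk 152 mm above its underside.
There are look-alikes about, which are no part of the job. Of the things that look like the part that bears orange_pail_grip, the middle-sized one is meant.

How it is judged:
By the outcome, as a careful person would: the job done as asked, in the order asked, and still so for the second after the job is handed in, with the robot touching nothing.
It also fails if it takes over 72 s, if anything falls off the work surface, if the arm or the gripper's body presses on something with over 40 N, if the wrist force passes 120 N, or if a joint passes its speed limit or range.

### The arm

A 6-joint arm with a two-finger parallel gripper is mounted at the origin on the work surface; the furniture and walls round the work are solid. World frame = base frame: x ahead of the robot, y to its left, z up, the work surface at z = 0. Lengths are in m, angles in rad, forces in N, time in s.
With the tool pointing down it reaches from about 0.25 to 0.775 m from the base axis. Payload 4 kg.
Tool frame: the origin (TCP) lies on the centre line of the jaws, within the pads' length; the fingertips stand 8 mm ahead of it and the grasp point (between the pads) lies 11 mm behind it; y points along the fingers, z is the direction in which the jaws open and shut, and the axes are right-handed (so a half turn about y gives the same grasp; the last joint's range is limited). The gripper opens to 85 mm and grips with 20 to 120 N. Pads are 22 mm wide; open, the fingers measure 114 mm over their backs; the gripper's body (76 mm by 85 mm) begins 54 mm behind the grasp point. The pads swing forward as they close: fully open they stand 13 mm farther back than shut.
Start: joints at [1.017, 0.087, 1.371, -0, 1.684, -0.103], TCP at [0.24, 0.495, 0.239] pointing down, gripper open.
Joint ranges: [-3.1, 3.1], [-0.76, 2.03], [0.27, 2.55], [-1.08, 4.22], [0.17, 2.65], [-2.57, 2.57]. Speed limits (rad/s): [2.79, 2.79, 3.14, 3.14, 3.14, 3.14].

### API

Orientations are given as a unit quaternion [x, y, z, w].
In Python, from bench import env, eyes, order gives the robot as it stands. Calls block until the motion is done:
- env.reach(position, orientation): joint-space move of the TCP to a pose.
- env.movel(position, rot=None, velocity=0.15, force_limit=None): straight line of the TCP; rot=None keeps the orientation; velocity is the mean speed in m/s. With force_limit (N) it stops when the force on the tool has changed by that much, and returns True; else False.
- env.move_j(angles): joint-space move.
- env.ungrasp() and env.close(f_grip=None): open the fingers fully, or close them until they stop; f_grip is the grip in N (None keeps the last).
- env.pause(seconds).
- env.inverse_kinematics(position, orientation): joint angles nearest the present ones, or None.
- eyes.grab_frame(name): name is "side" or "top"; returns (picture, depth): 480x640x3 uint8, blue, green, red; 480x640 float32, m along the optical axis (not along the pixel's ray), 0 where there is no reading.
- eyes.camera_info(name): a dict with "fx", "fy", "cx", "cy" (pixels), "eye" and "rotation" of the camera in the world. Camera axes: x right, y down, z forward; pixel columns grow to the right and rows downward; lengths in m; the calibration is good to about 2 mm. A picture is of the moment at which its call begins. camera_info takes no time and is no camera call.
A pose or a line that the arm cannot do raises env.Unreachable and nothing moves.
- order.sign_off(): hands the job in, once; it reports no verdict.
Readings, each from a call of its own:
- env.current_time(): time.
- env.current_joint_positions(): joint angles.
- env.current_dq(): joint speeds.
- env.current_joint_efforts(): joint torques, N m.
- env.current_eef_pos(): TCP position.
- env.current_tcp_rot(): TCP orientation.
- env.current_contact_force(): force on the tool from outside, world axes, zero at the start.
- env.current_torque(): the same for the moment, N m.
- env.current_gripper_width(): opening from 0.0 (shut) to 1.0 (fully open).
Only numpy, scipy, OpenCV 4.12 (cv2) and the standard library are available. Lean on these libraries where they do the work, as an engineer would, in place of code of your own. Each camera call takes 0.05 s, during which the arm holds its last target.

## Working session

There is one attempt and no reset: what is moved stays moved. The work goes in short steps, each a Python script; the robot and the scene stay as the last script left them, time stands still between calls to the robot, and variables do not carry over. Pictures are saved under pics/ and viewed, and the job is handed in when it is done.

```bash
ls; mkdir -p pics; python3 - <<'E'
from bench import env,eyes,order
import cv2,numpy as np
for n in("side","top"):
    p,d=eyes.grab_frame(n); cv2.imwrite(f"pics/{n}0.png",p); np.save(f"pics/{n}0.npy",d)
    print(n,eyes.camera_info(n))
print(env.current_time(),env.current_eef_pos(),env.current_tcp_rot())
E
```

```text
pics
side {'fx': 608.7109290540144, 'fy': 608.7109290540144, 'cx': 318.4784002817791, 'cy': 237.66469158017873, 'eye': array([ 0.38906611, -1.22205683,  0.71321856]), 'rotation': array([ 0.83615854, -0.03998392,  0.01167302, -0.54690394])}
top {'fx': 439.97664139278794, 'fy': 439.97664139278794, 'cx': 320.2425471254835, 'cy': 242.55866699047192, 'eye': array([ 0.3699287 , -0.00240385,  1.01340176]), 'rotation': array([ 0.71619284, -0.69621642,  0.04070119, -0.02634233])}
0.1 [0.23937915 0.49469097 0.23824182] [ 0.68989561 -0.15827732  0.15778807 -0.68854576]
```

View pics/side0.png

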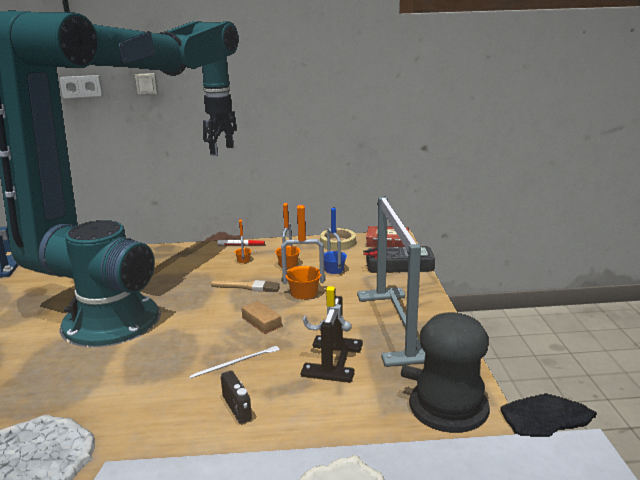

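View pics/top0.png

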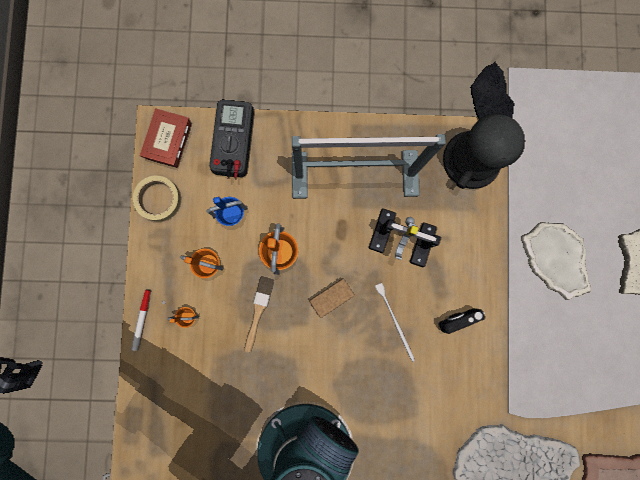

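The side view shows the hook with its yellow block at about (330,297) and the rail at right. In the top view the candidates for the orange pail are large at (278,252), medium at (205,263) and small at (183,317). The blue pail is at (229,211) and the hook block at (412,231).

```bash
cat > h.py <<'E'
from bench import env,eyes,order
import cv2,numpy as np
from scipy.spatial.transform import Rotation as R
def cam(n):
    c=eyes.camera_info(n); return c,R.from_quat(c['rotation']).as_matrix()
def px2w(n,u,v,d=None,z=None):
    c,M=cam(n); r=M@np.array([(u-c['cx'])/c['fx'],(v-c['cy'])/c['fy'],1.])
    t=d if z is None else (z-c['eye'][2])/r[2]
    return c['eye']+np.multiply.outer(t,r) if np.isscalar(t) else c['eye']+t*r
def w2px(n,p):
    c,M=cam(n); q=M.T@(np.array(p)-c['eye']); return np.array([c['cx']+c['fx']*q[0]/q[2],c['cy']+c['fy']*q[1]/q[2]])
def cloud(n,d):
    c,M=cam(n); v,u=np.mgrid[:480,:640]
    P=np.stack([(u-c['cx'])/c['fx']*d,(v-c['cy'])/c['fy']*d,d],-1)
    return P@M.T+c['eye']
def crop(img,x0,y0,x1,y1,name,s=None):
    s=s or min(800/(x1-x0),600/(y1-y0)); s=int(s)
    cv2.imwrite(name,cv2.resize(img[y0:y1,x0:x1],None,fx=s,fy=s,interpolation=cv2.INTER_CUBIC))
E
python3 - <<'E'
from h import *
np.set_printoptions(precision=4,suppress=True)
t=cv2.imread('pics/top0.png');s=cv2.imread('pics/side0.png')
d=np.load('pics/top0.npy');C=cloud('top',d)
print(C[300,400],C[200,280], w2px('top',env.current_eef_pos()),w2px('side',env.current_eef_pos()))
for (u,v) in((300,142),(370,142),(438,142),(412,231),(400,242)): print(u,v,C[v,u])
crop(t,150,180,310,340-40,'pics/c1.png');crop(t,360,190,460,265,'pics/c2.png');crop(s,220,190,360,295,'pics/c3.png');crop(s,290,270,370,390-60,'pics/c4.png')
# clouds orange
hsv=cv2.cvtColor(t,cv2.COLOR_BGR2HSV)
m=((hsv[...,0]<14)&(hsv[...,1]>190)&(hsv[...,2]>120)).astype(np.uint8)
n,l,st,ce=cv2.connectedComponentsWithStats(m)
for i in range(1,n):
    if st[i,4]>30:
        P=C[(l==i)&(d>0)]; print(st[i],P.min(0),P.max(0))
E
```

```text
[ 0.3397 -0.2081  0.0009] [ 0.5637  0.0749 -0.0011] [ 16.766  353.2343] [223.0279 153.7097]
300 142 [0.621  0.024  0.2513]
370 142 [ 0.6252 -0.1007  0.2516]
438 142 [ 0.6305 -0.2235  0.2484]
412 231 [ 0.4795 -0.1982  0.1596]
400 242 [ 0.4654 -0.1913  0.0777]
[277 231  21  38 115] [0.4033 0.0295 0.0466] [0.4847 0.072  0.0575]
[267 238   9  10  42] [0.4345 0.0637 0.2226] [0.451  0.0782 0.2279]
[277 240   6  24  83] [0.4163 0.0624 0.0004] [0.4694 0.0766 0.1474]
[259 243   9  22  54] [0.4113 0.0941 0.0474] [0.4571 0.1129 0.0559]
[197 249  22  16 102] [0.4088 0.2027 0.0013] [0.4411 0.2505 0.043 ]
[185 257  32  21  75] [0.3793 0.206  0.0361] [0.4152 0.2639 0.1751]
[198 265  17   9  71] [0.389  0.2192 0.0013] [0.4068 0.2535 0.0127]
[140 291  10  20  73] [0.3028 0.3589 0.0109] [0.3451 0.3763 0.0212]
[175 308  19   9  45] [0.2923 0.2548 0.0016] [0.3108 0.2937 0.0318]
```

```bash
python3 -c "
import cv2;print([cv2.imread(f'pics/c{i}.png').shape for i in (1,2,3,4)])"
```

```text
[(600, 800, 3), (600, 800, 3), (525, 700, 3), (600, 800, 3)]
```

View pics/c1.png

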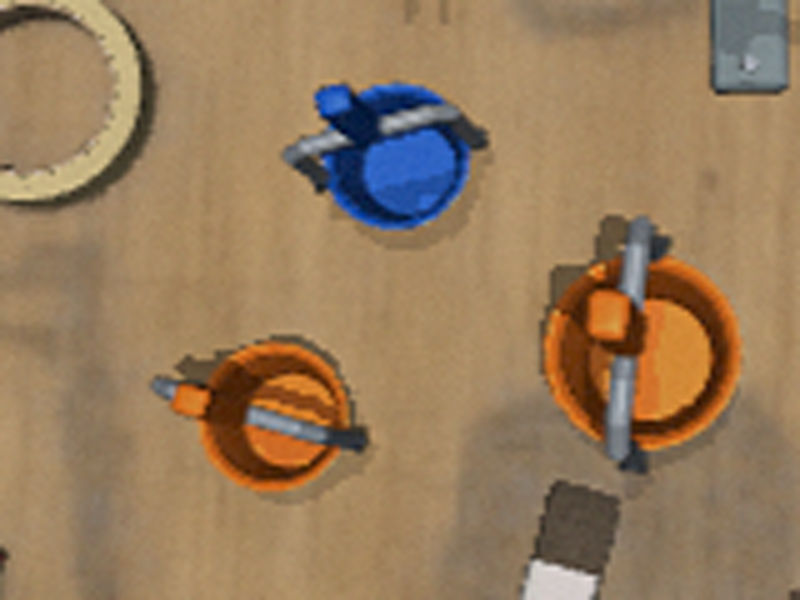

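View pics/c2.png

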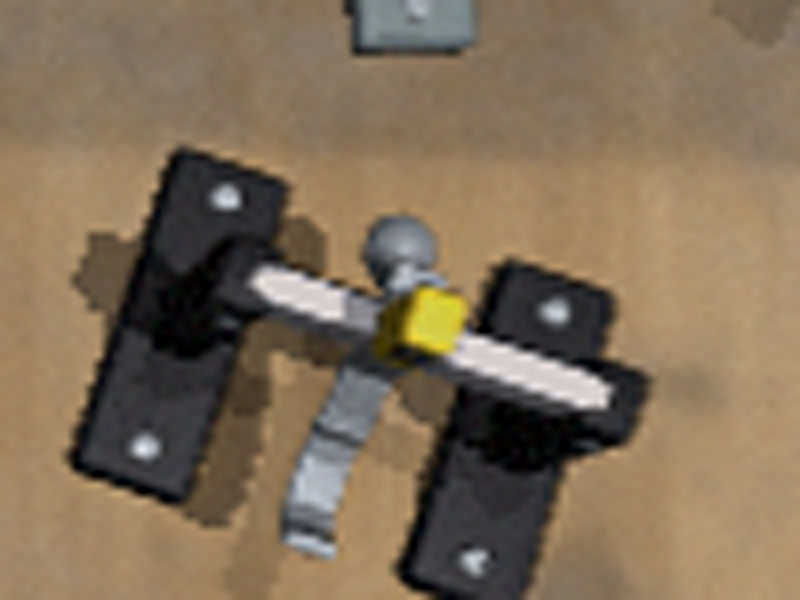

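View pics/c3.png

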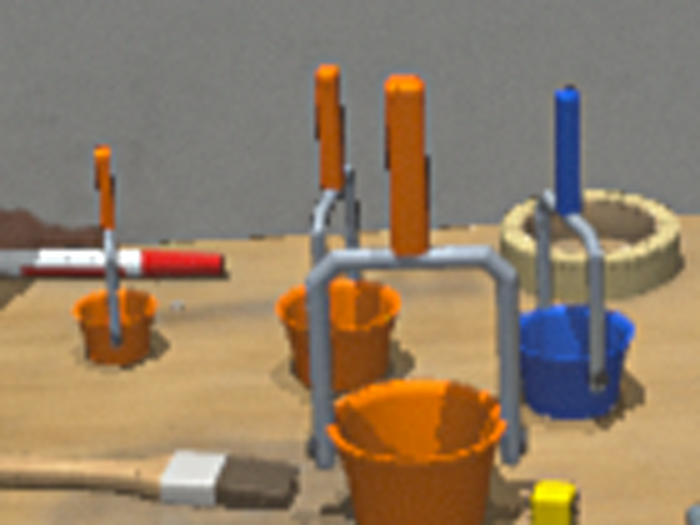

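View pics/c4.png

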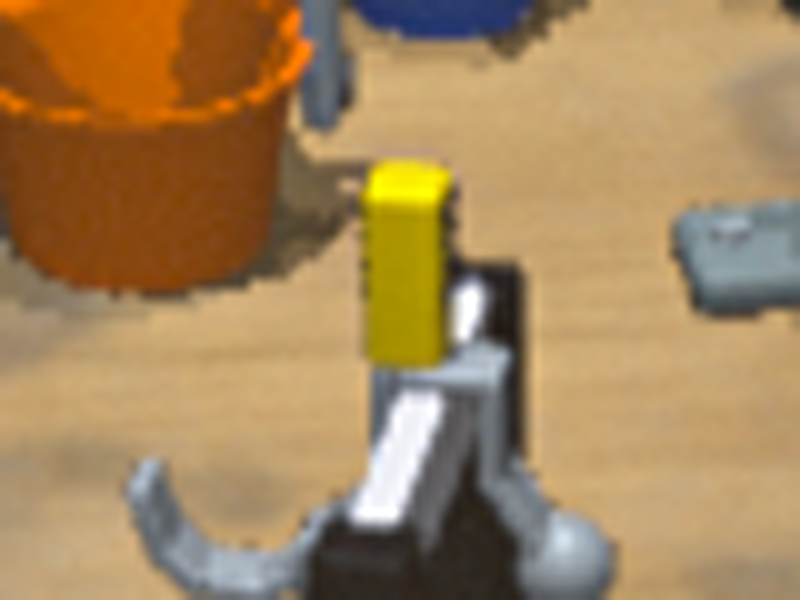

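The close crop shows the cup at (205,263) about 30 px wide, or 66 mm, so this is the middle-sized pail. Next I measure the poses.

```bash
python3 - <<'E'
from h import *
np.set_printoptions(precision=4,suppress=True)
t=cv2.imread('pics/top0.png');s=cv2.imread('pics/side0.png')
d=np.load('pics/top0.npy');C=cloud('top',d);D=np.load('pics/side0.npy');S=cloud('side',D)
def line(P):
    c=P[:,:2].mean(0);u,w,v=np.linalg.svd(P[:,:2]-c);v=v[0]*np.sign(v[0][1]);return c,v,np.degrees(np.arctan2(-v[0],v[1])),P[:,:2].min(0),P[:,:2].max(0),w/len(P)**.5
def sel(C,x0,x1,y0,y1,z0,z1): return C[(C[...,0]>x0)&(C[...,0]<x1)&(C[...,1]>y0)&(C[...,1]<y1)&(C[...,2]>z0)&(C[...,2]<z1)]
for nm,K in(('top',C),('side',S)):
    print(nm)
    P=sel(K,.6,.65,-.21,.01,.243,.26); print('rail',len(P),P.mean(0),line(P))
    P=sel(K,.44,.52,-.28,-.12,.108,.122);print('standbar',len(P),P.mean(0),line(P))
    P=sel(K,.44,.52,-.28,-.12,.150,.17);print('blocktop',len(P),P.mean(0),line(P))
    P=sel(K,.40,.54,-.28,-.12,.06,.095);print('hook low',len(P),P.mean(0))
    P=sel(K,.35,.47,.16,.31,.092,.112);print('crossbar',len(P),P.mean(0),line(P))
    P=sel(K,.35,.47,.16,.31,.160,.18);print('stalk top',len(P),P.mean(0),P.min(0),P.max(0))
    P=sel(K,.35,.47,.16,.31,.03,.045);print('rim',len(P),(P.min(0)+P.max(0))/2, P.max(0)-P.min(0))
# pixel rays
print('block',px2w('top',414.75,229.75,z=.159)); a=px2w('top',360+260/8,190+280/8,z=.115);b=px2w('top',360+610/8,190+395/8,z=.115);print('bar',a,b,np.degrees(np.arctan2(-(a-b)[0],(a-b)[1])))
print('bead',px2w('top',360+400/8,190+243/8,z=.078),'tip',px2w('top',360+310/8,190+548/8,z=.086))
print('stalk',px2w('top',150+192/5,180+401/5,z=.172))
print('rim c',px2w('top',150+276/5,180+415/5,z=.04))
q=env.current_tcp_rot();print(R.from_quat(q).as_matrix())
crop(t,285,125,455,200,'pics/c5.png')
E
```

```text
top
rail 811 [ 0.6286 -0.0985  0.2503] (array([ 0.6286, -0.0985]), array([-0.0481,  0.9988]), np.float64(2.7555212304272905), array([ 0.6192, -0.2096]), array([0.6385, 0.01  ]), array([0.0643, 0.0031]))
standbar 345 [ 0.4837 -0.2108  0.1156] (array([ 0.4837, -0.2108]), array([0.3038, 0.9527]), np.float64(-17.683567553811105), array([ 0.458 , -0.2669]), array([ 0.5089, -0.1541]), array([0.0384, 0.0055]))
blocktop 64 [ 0.4819 -0.2013  0.1589] (array([ 0.4819, -0.2013]), array([-0.9394,  0.3428]), np.float64(69.95010066888717), array([ 0.474 , -0.2098]), array([ 0.4922, -0.194 ]), array([0.0048, 0.0039]))
hook low 278 [ 0.4714 -0.1986  0.0792]
crossbar 82 [0.4072 0.2214 0.1062] (array([0.4072, 0.2214]), array([0.2695, 0.963 ]), np.float64(-15.632921052930332), array([0.3979, 0.1958]), array([0.423 , 0.2667]), array([0.023 , 0.0023]))
stalk top 52 [0.4097 0.231  0.1715] [0.4039 0.2249 0.1604] [0.4154 0.2399 0.1754]
rim 247 [0.4112 0.2309 0.0374] [0.064  0.0759 0.0146]
side
rail 303 [ 0.6251 -0.1089  0.25  ] (array([ 0.6251, -0.1089]), array([-0.0488,  0.9988]), np.float64(2.7961458862071
[... 463 characters left out ...]
rray([0.0048, 0.004 ]))
hook low 480 [ 0.4719 -0.224   0.078 ]
crossbar 50 [0.4044 0.2204 0.1041] (array([0.4044, 0.2204]), array([0.2957, 0.9553]), np.float64(-17.20174418954444), array([0.3946, 0.1931]), array([0.4175, 0.2669]), array([0.0233, 0.0024]))
stalk top 32 [0.4066 0.2293 0.1684] [0.4009 0.2199 0.1604] [0.4121 0.2387 0.1751]
rim 167 [0.4063 0.2342 0.0373] [0.0639 0.072  0.0145]
block [ 0.4822 -0.2037  0.159 ]
bar [ 0.4965 -0.1678  0.115 ] [ 0.4693 -0.2588  0.115 ] -16.639727002642193
bead [ 0.5129 -0.2124  0.078 ] tip [ 0.4294 -0.1873  0.086 ]
stalk [0.4092 0.2314 0.172 ]
rim c [0.4102 0.231  0.04  ]
[[ 0.9001 -0.0011  0.4357]
 [-0.4357 -0.0017  0.9001]
 [-0.0002 -1.     -0.002 ]]
```

View pics/c5.png

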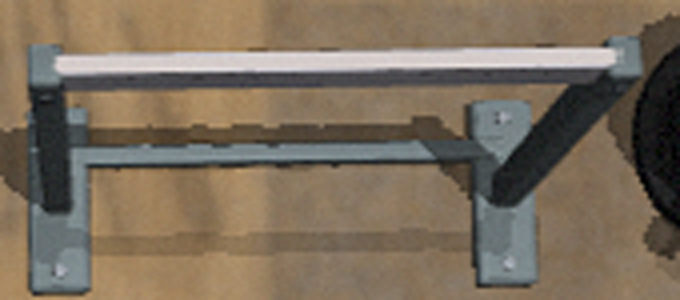

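The crops show the hook block's top centre at px (414.7,229.7) in the top view, the pail's stalk top at (188.4,260.2), and the rail's light top edge running from (298,141) to (438,139). I grasp the hook now.

```bash
cat >> h.py <<'E'
np.set_printoptions(precision=4,suppress=True)
def ori(deg):
    c,s=np.cos(np.radians(deg)),np.sin(np.radians(deg))
    return R.from_matrix(np.array([[c,0,-s],[s,0,c],[0,-1,0]])).as_quat()
def st(): print('t',env.current_time(),'p',env.current_eef_pos(),'F',env.current_contact_force(),'w',env.current_gripper_width())
def shot(tag):
    for n in('top','side'):
        p,d=eyes.grab_frame(n);cv2.imwrite(f'pics/{n}{tag}.png',p);np.save(f'pics/{n}{tag}.npy',d)
E
python3 - <<'E'
from h import *
env.movel([.24,.495,.35],velocity=.3)
env.reach([.481,-.2035,.30],ori(-17.5)); st()
env.movel([.481,-.2035,.18],velocity=.2)
print(env.movel([.481,-.2035,.134],velocity=.08,force_limit=8)); st()
shot('1')
crop(cv2.imread('pics/side1.png'),280,240,380,315,'pics/d1.png')
E
```

```text
t 3.2333 p [ 0.4813 -0.2028  0.3001] F [0.5546 0.2361 0.0281] w 1.0020242724726771
False
t 4.7083 p [ 0.4811 -0.2036  0.134 ] F [0.0083 0.3162 0.1234] w 0.9980909391203443
```

View pics/d1.png

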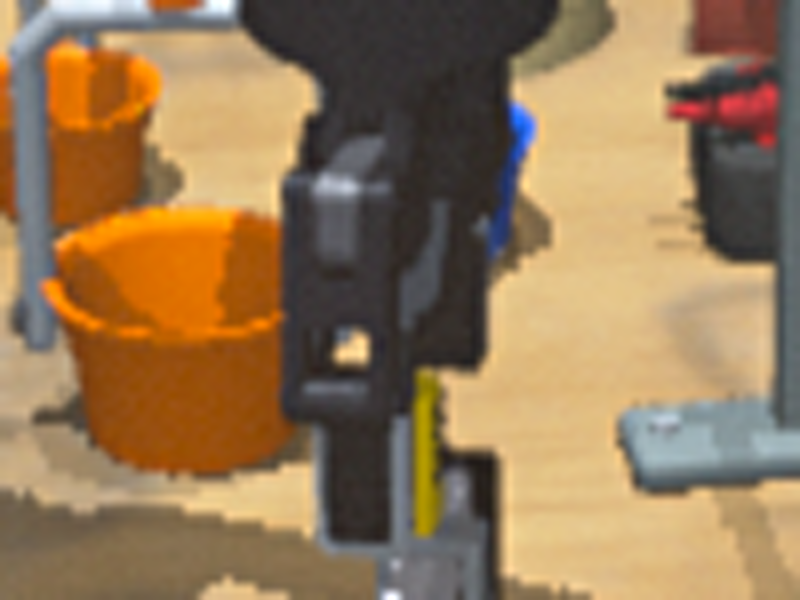

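The jaws straddle the yellow block, which shows between the fingers near (333,297). Next: close, then lift.

```bash
python3 - <<'E'
from h import *
env.close(50); st()
env.movel([.481,-.2035,.225],velocity=.1); st()
env.movel([.481,-.2035,.36],velocity=.25)
env.reach([.56,-.085,.36],ori(2.77)); env.pause(.3); st()
shot('2')
crop(cv2.imread('pics/side2.png'),290,150,450,270,'pics/e1.png')
crop(cv2.imread('pics/top2.png'),280,90,440,210,'pics/e2.png')
E
```

```text
t 5.4583 p [ 0.4811 -0.2035  0.1341] F [-0.27   -1.2975  0.4571] w 0.15717827149317734
t 6.5167 p [ 0.4806 -0.2033  0.224 ] F [-0.4117  0.9214 -1.3834] w 0.15859171027334237
t 8.1333 p [ 0.5596 -0.086   0.3601] F [ 0.3916  0.4002 -0.805 ] w 0.15694720196437825
```

View pics/e1.png

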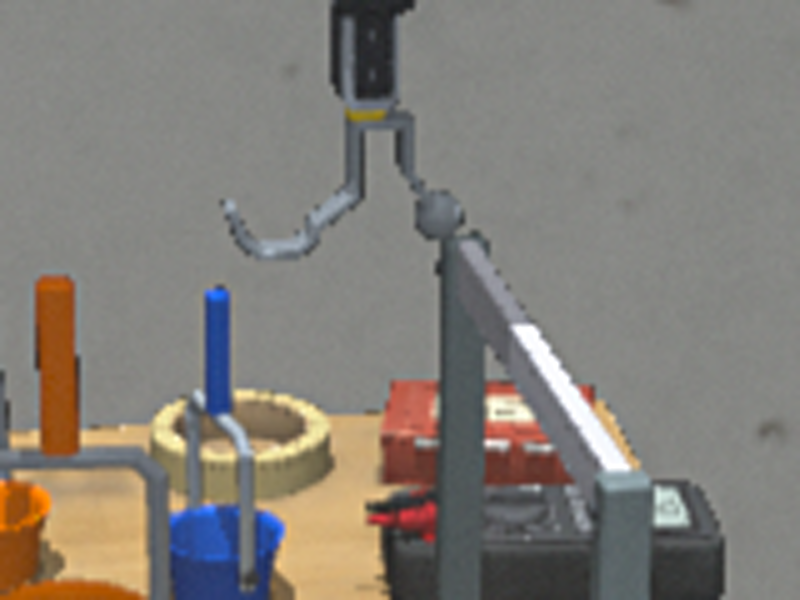

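View pics/e2.png

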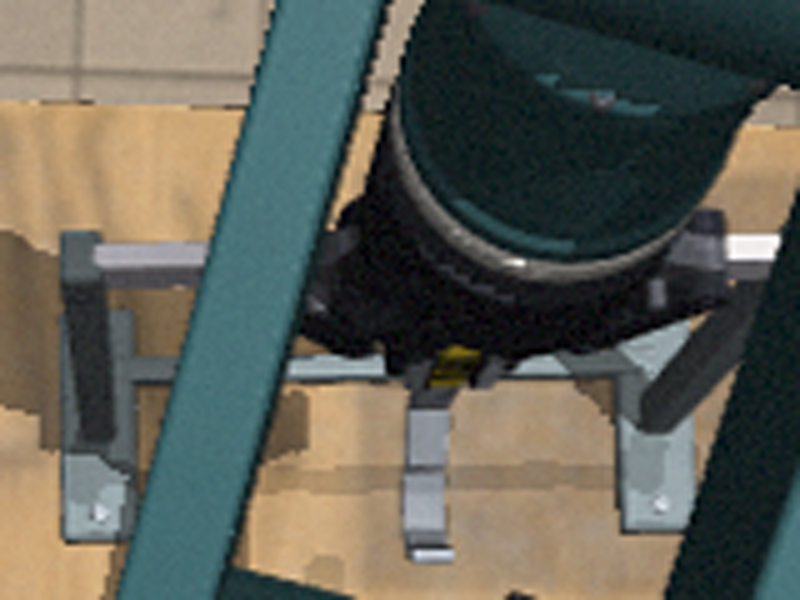

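The hook hangs level in the jaws: crown slot near side px (366,178), curl at (345,198). The top view shows the curl pointing at the robot, with its tip at (366,200). Now I measure the slot against the rail within each camera.

```bash
python3 - <<'E'
from h import *
def ray_y(n,u,v,y):
    c,M=cam(n); r=M@np.array([(u-c['cx'])/c['fx'],(v-c['cy'])/c['fy'],1.]); return c['eye']+r*(y-c['eye'][1])/r[1]
# predicted outline of hook points in both views given TCP
p=env.current_eef_pos(); g=p+[0,0,.011]; th=np.radians(2.77)
X=np.array([np.cos(th),np.sin(th),0]);Y=np.array([-np.sin(th),np.cos(th),0]);Z=np.array([0,0,1.])
f=lambda x,y,z:g+X*x+Y*y+Z*z
pts={'slotL near':(-.002,-.007,-.038),'slotR far':(.014,.007,-.038),'seat near':(-.036,-.007,-.0765),'tip near':(-.054,-.007,-.0585),'tip far':(-.054,.007,-.0585),'bead':(.030,0,-.069),'crown under near':(.006,-.007,-.030)}
for k,v in pts.items(): print(k,w2px('side',f(*v)),'crop',(w2px('side',f(*v))-[290,150])*5,'top crop',(w2px('top',f(*v))-[280,90])*5)
# rail from side: predicted edges
s=cv2.imread('pics/side0.png');crop(s,360,185,440,245,'pics/e3.png')
s=cv2.imread('pics/side2.png');crop(s,325,165,405,225,'pics/e4.png')
for x0 in (.6251,.6286):
  for y in(-.2,.0):
    xm=x0+(y+.1089 if x0<.626 else y+.0985)*-.0485
    for dx in(-.005,.005): print(x0,y,dx,'crop e3',(w2px('side',[xm+dx,y,.25])-[360,185])*10)
E
```

```text
slotL near [363.1447 180.9418] crop [365.7235 154.7089] top crop [456.4307 382.6629]
slotR far [369.6958 178.2424] crop [398.4788 141.2119] top crop [410.8168 333.9263]
seat near [346.1735 200.5331] crop [280.8676 252.6657] top crop [443.8307 513.5903]
tip near [337.0927 192.5438] crop [235.4633 212.7189] top crop [452.8855 556.83  ]
tip far [335.9977 190.2337] crop [229.9886 201.1686] top crop [409.7496 557.5546]
bead [378.1235 193.6141] crop [440.6173 218.0705] top crop [419.525  313.4667]
crown under near [367.1825 176.7923] crop [385.9125 133.9615] top crop [459.1142 350.8647]
0.6251 -0.2 -0.005 crop e3 [467.037  547.9263]
0.6251 -0.2 0.005 crop e3 [519.9745 545.014 ]
0.6251 0.0 -0.005 crop e3 [226.7132 178.9016]
0.6251 0.0 0.005 crop e3 [272.4483 176.569 ]
0.6286 -0.2 -0.005 crop e3 [488.2424 546.7597]
0.6286 -0.2 0.005 crop e3 [541.1563 543.8487]
0.6286 0.0 -0.005 crop e3 [245.0326 177.9673]
0.6286 0.0 0.005 crop e3 [290.7501 175.6356]
```

View pics/e3.png

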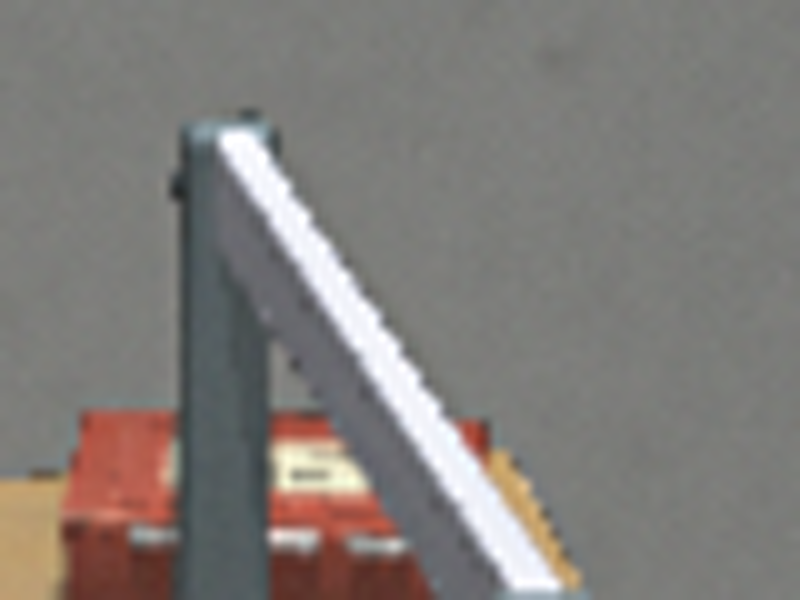

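View pics/e4.png

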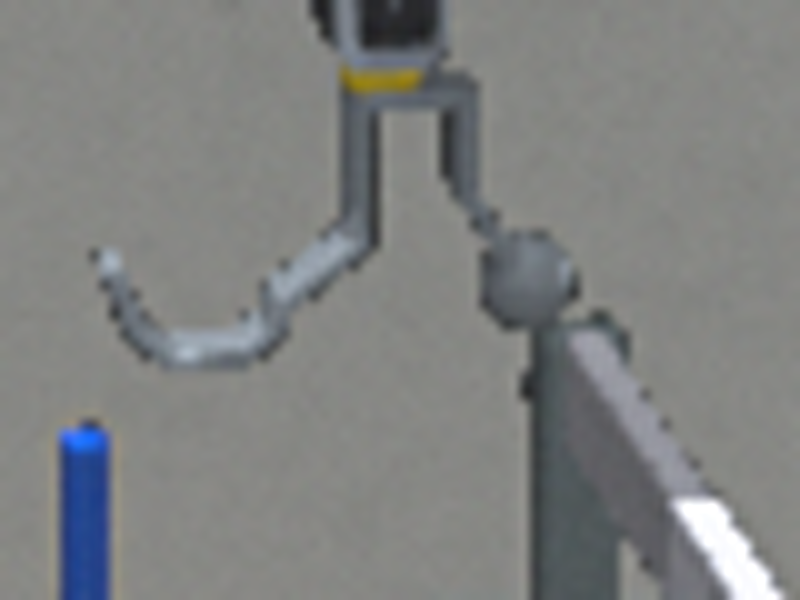

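By rays, the rail's edges match x=0.6286 at y=−0.0985 in both cameras. The hook lies within 1 mm of prediction: slot edges at e4 crop (377,159) and (443,132), against (381,159) and (447,132) predicted. Next I lower it onto the bar.

```bash
python3 - <<'E'
from h import *
env.movel([.6225,-.085,.36],velocity=.15)
env.movel([.6225,-.085,.30],velocity=.12); env.pause(.2); st(); 
shot('3')
crop(cv2.imread('pics/side3.png'),350,180,430,240,'pics/f1.png')
E
```

```text
t 9.65 p [ 0.6229 -0.0851  0.3016] F [-0.4805 -0.2393 -0.9625] w 0.15444903147982875
```

View pics/f1.png

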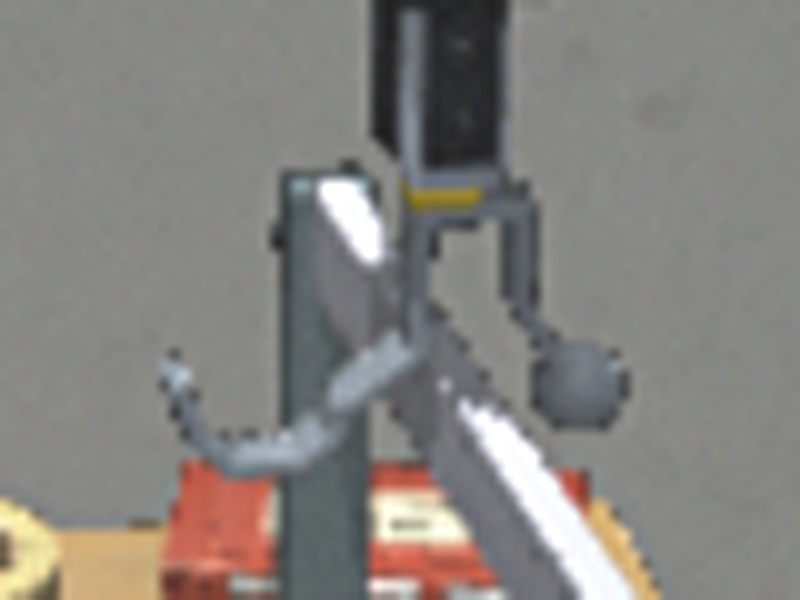

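The hook straddles the bar line: shank edge at about (393,205), leg edge at about (400,205), bead outside behind the bar. A quick numeric check, then lower.

```bash
python3 - <<'E'
from h import *
def ray_y(n,u,v,y):
    c,M=cam(n); r=M@np.array([(u-c['cx'])/c['fx'],(v-c['cy'])/c['fy'],1.]); return c['eye']+r*(y-c['eye'][1])/r[1]
a=ray_y('side',350+42.9,180+26,-.092);b=ray_y('side',350+50.3,180+25,-.078);print('slot',a,b,(a+b)/2,'bar x',.6286-.0485*(-.085+.0985))
print(env.movel([.6225,-.085,.267],velocity=.06,force_limit=5)); st()
shot('4')
crop(cv2.imread('pics/side4.png'),350,180,430,240,'pics/f2.png')
E
```

```text
slot [ 0.6187 -0.092   0.2771] [ 0.6367 -0.078   0.273 ] [ 0.6277 -0.085   0.2751] bar x 0.62794525
True
t 10.2583 p [ 0.6221 -0.0847  0.269 ] F [-0.4949  0.6402  4.1784] w 0.1559220406044609
```

View pics/f2.png

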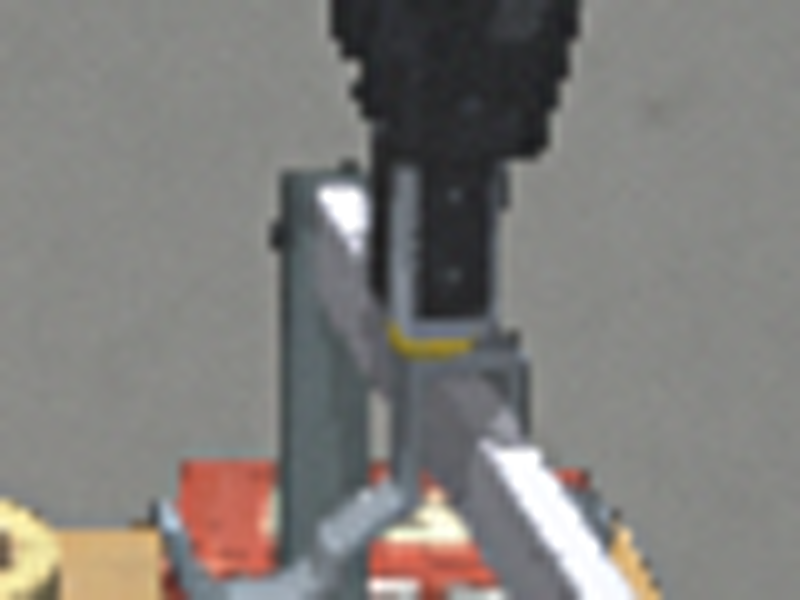

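It touched at z=0.269, as predicted, with the bar inside the slot near (396,218). Release, retreat, go to the pail.

```bash
python3 - <<'E'
from h import *
env.ungrasp(); st()
env.movel([.6225,-.085,.36],velocity=.2)
env.reach([.40,.10,.40],ori(-10))
env.reach([.409,.2305,.27],ori(-16.5)); env.pause(.2); st()
shot('5')
s=cv2.imread('pics/side5.png')
crop(s,350,180,450,255,'pics/g1.png');crop(s,230,130,390,250,'pics/g2.png');crop(cv2.imread('pics/top5.png'),280,110,440,230,'pics/g3.png')
E
```

```text
t 11.05 p [ 0.6219 -0.0848  0.2684] F [-0.4632 -0.1559  0.3223] w 1.0029959121323704
t 13.75 p [0.4101 0.2298 0.272 ] F [0.5581 0.2639 0.1879] w 1.003319176680509
```

View pics/g1.png

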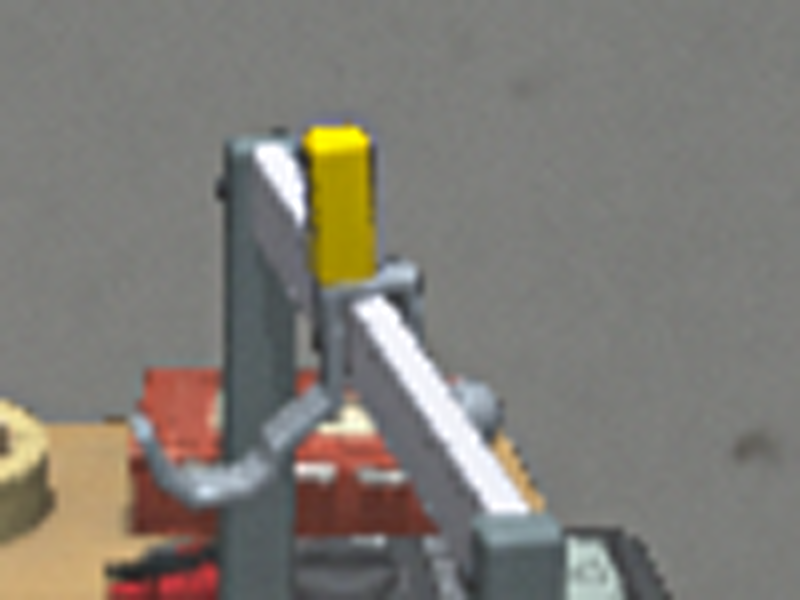

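View pics/g2.png

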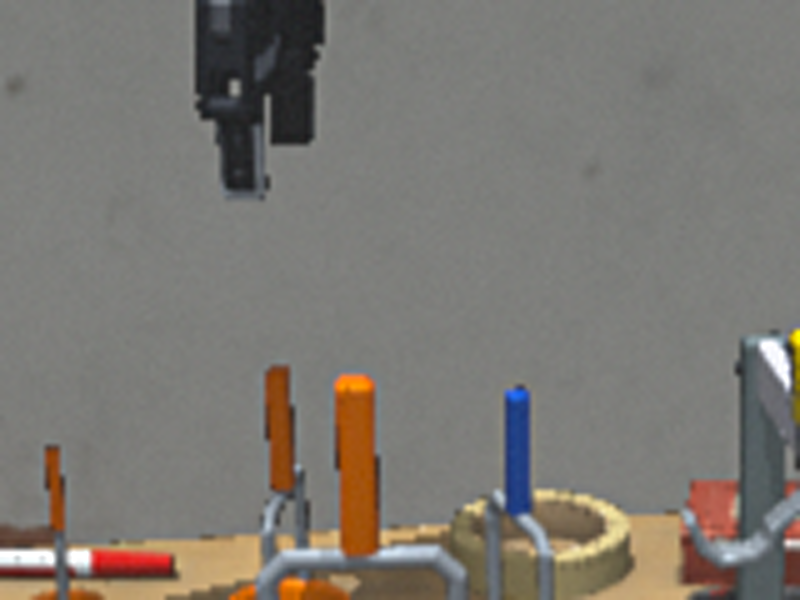

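View pics/g3.png

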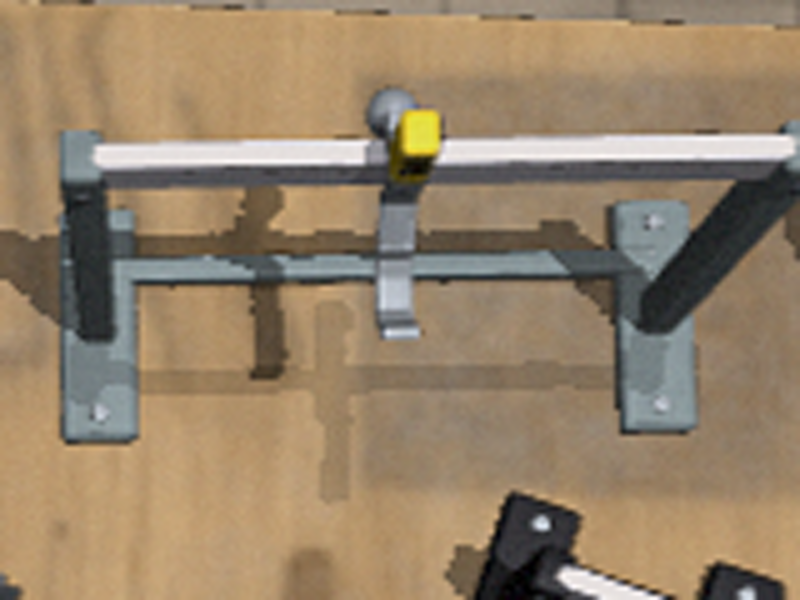

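The hook hangs over the bar (yellow block at side px (392,206), bead behind the bar). Its curl points at the robot, with the tip at top px (360,176). The medium pail's stalk top is at side px (286,204). I check the stalk, then grasp it.

```bash
python3 - <<'E'
from h import *
print('stalk pred', w2px('side',[.409,.2305,.172]),'meas',230+278/5,130+368/5)
print('tip',px2w('top',280+400/5,110+332/5,z=.2215),'block',px2w('top',280+422/5,110+132/5,z=.294))
env.movel([.409,.2305,.20],velocity=.2)
print(env.movel([.409,.2305,.141],velocity=.08,force_limit=8)); st()
shot('6')
crop(cv2.imread('pics/side6.png'),230,160,350,250,'pics/h1.png')
E
```

```text
stalk pred [285.9096 204.3654] meas 285.6 203.6
tip [ 0.5698 -0.0872  0.2215] block [ 0.6204 -0.0856  0.294 ]
False
t 15.2333 p [0.4094 0.2307 0.1415] F [ 0.3899  0.6283 -1.1743] w 1.0033886344032106
```

View pics/h1.png

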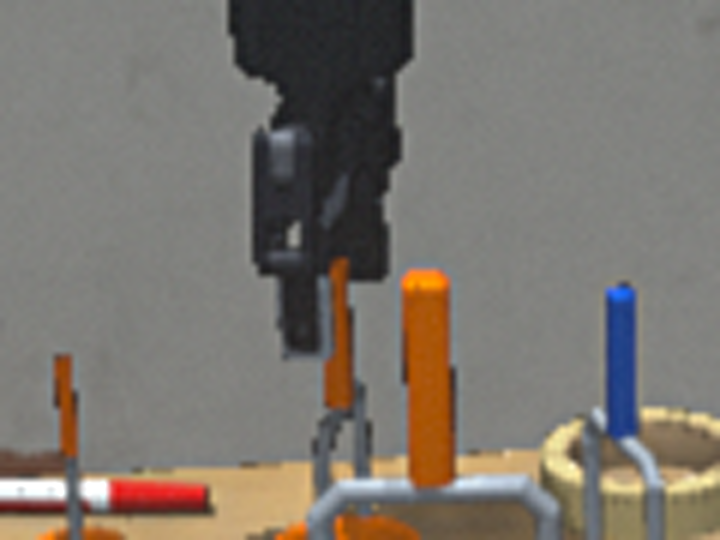

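The stalk stands between the fingers at px (287,211). I close, lift and carry it to the standoff.

```bash
python3 - <<'E'
from h import *
env.close(50); st()
env.movel([.409,.2305,.24],velocity=.12)
env.movel([.409,.2305,.44],velocity=.3); st()
env.reach([.45,-.09,.44],ori(2.77)); st()
env.movel([.47,-.092,.277],velocity=.2); env.pause(.4); st()
shot('7')
s=cv2.imread('pics/side7.png')
crop(s,290,170,430,275,'pics/i1.png');crop(cv2.imread('pics/top7.png'),280,110,440,230,'pics/i2.png')
E
```

```text
t 15.9833 p [0.409  0.2306 0.141 ] F [ 0.507  -0.1548 -0.4305] w 0.1516284655431136
t 17.775 p [0.409  0.2305 0.4381] F [ 0.0698 -0.0946 -3.4077] w 0.15391984574538156
t 19.0 p [ 0.45   -0.0893  0.4393] F [ 0.8809  0.0402 -1.4589] w 0.15210504307762054
t 20.375 p [ 0.4701 -0.0921  0.2775] F [ 0.0479  1.3228 -0.9354] w 0.15499034585115445
```

View pics/i1.png

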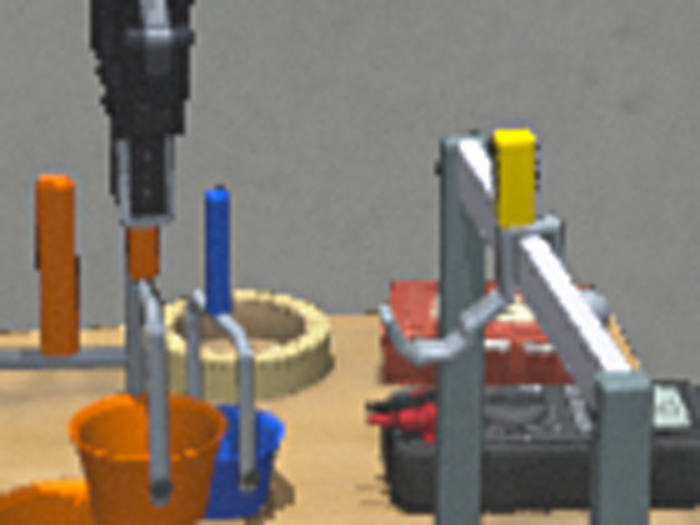

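View pics/i2.png

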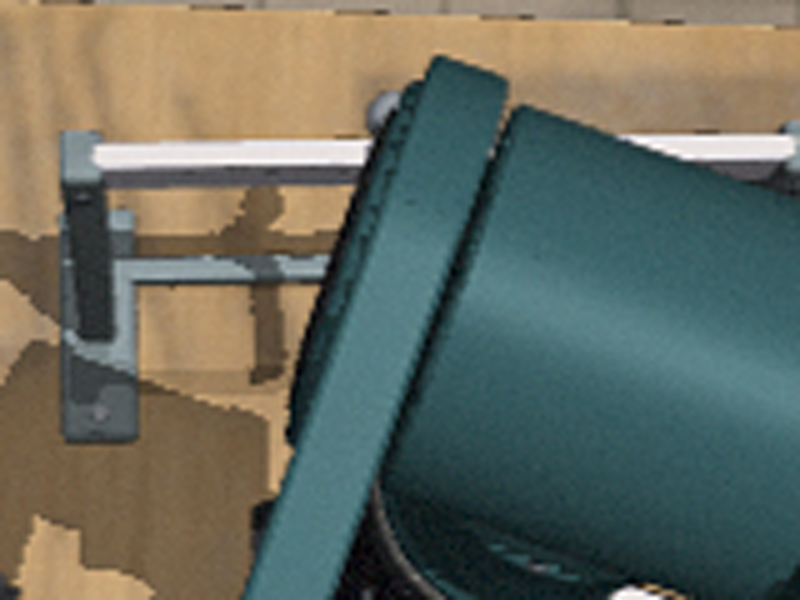

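The pail is in the jaws at side px (318,250); the hook's curl is at (370,239), with its tip at about (367,232). I compare the predictions with the picture before going in.

```bash
python3 - <<'E'
from h import *
p=env.current_eef_pos();print(R.from_quat(env.current_tcp_rot()).as_matrix())
cv=lambda q:(w2px('side',q)-[290,170])*5
b=p+[0,0,-.037]
for k,dz in(('tcp tip',.029),('stalk bottom',.004),('bar',0),('rim',-.064)): print(k,cv(b+[0,0,dz]))
print('rim near',cv(b+[0,-.033,-.064]),'L',cv(b+[-.0335,0,-.064]),'R',cv(b+[.0335,0,-.064]))
g=np.array([.6215,-.085,.28])
print('hook tip',cv(g+[-.054,-.0026-.007,-.0585]),cv(g+[-.054,-.0026+.007,-.0585]),'seat near',cv(g+[-.036,-.0017-.007,-.0765]),'blocktop',cv(g+[0,0,.014]))
E
```

```text
[[ 0.9988  0.0002 -0.0482]
 [ 0.0482 -0.0001  0.9988]
 [ 0.0002 -1.     -0.0001]]
tcp tip [145.9679 217.58  ]
stalk bottom [147.4415 275.3937]
bar [147.675  284.5562]
rim [151.3303 427.9615]
rim near [158.0902 462.904 ] L [ 70.1314 432.5221] R [232.255  423.4163]
hook tip [387.9164 316.5367] [382.6962 303.1898] seat near [430.7411 353.6361] blocktop [519.077  134.0978]
```

```bash
python3 - <<'E'
from h import *
s=cv2.imread('pics/side7.png');crop(s,300,210,380,270,'pics/i3.png')
E
```

```text
(no output)
```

View pics/i3.png

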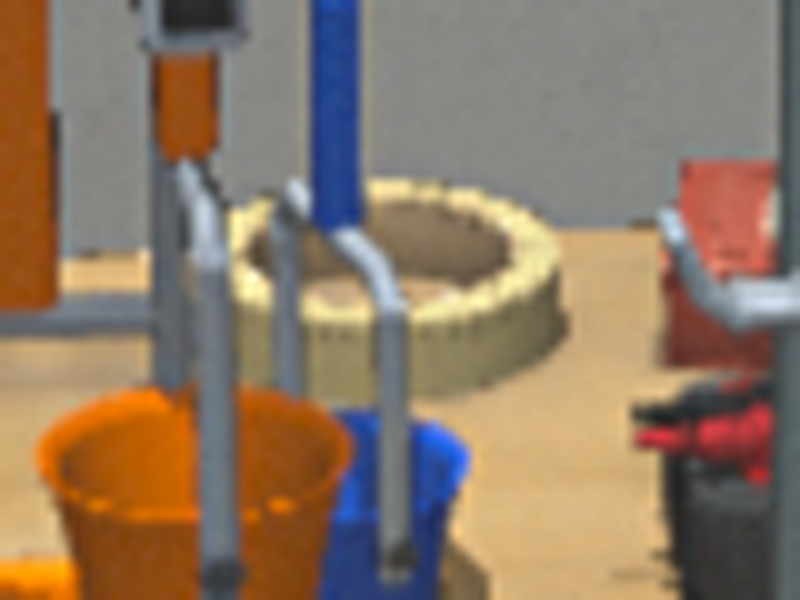

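Prediction and picture agree to about 1.5 mm: the pail sits 1.5 mm towards the robot, and the hook tip is on its predicted pixel. I move in and lower.

```bash
python3 - <<'E'
from h import *
print(env.movel([.587,-.0867,.277],velocity=.1,force_limit=5)); env.pause(.3); st()
shot('8')
s=cv2.imread('pics/side8.png')
crop(s,325,170,425,245,'pics/j1.png')
E
```

```text
False
t 22.1 p [ 0.5868 -0.0868  0.2773] F [-0.0583  0.356  -2.9568] w 0.15895591685318508
```

View pics/j1.png

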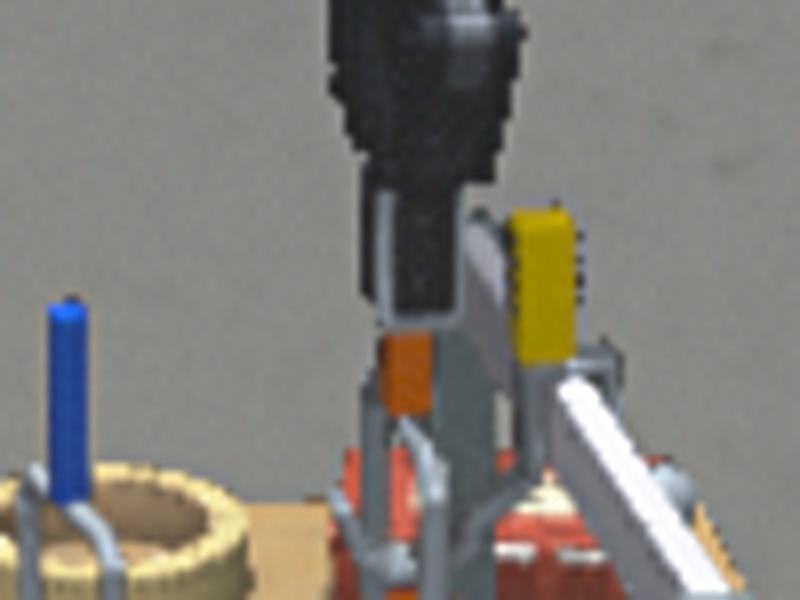

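The crossbar (side px 376,222) is above the seat, between the tip (367,231) and the shank (391,228). Lowering until contact.

```bash
python3 - <<'E'
from h import *
print(env.movel([.587,-.0867,.255],velocity=.08,force_limit=5)); st()
print(env.movel([.587,-.0867,.240],velocity=.03,force_limit=2.5)); st()
shot('9')
s=cv2.imread('pics/side9.png')
crop(s,325,190,425,265,'pics/k1.png')
E
```

```text
False
t 22.625 p [ 0.5865 -0.0866  0.2535] F [ 0.6477  1.2465 -0.9035] w 0.15300469684016496
False
t 23.275 p [ 0.5869 -0.0867  0.2399] F [-0.1933  0.2891 -1.327 ] w 0.157364674637061
```

View pics/k1.png

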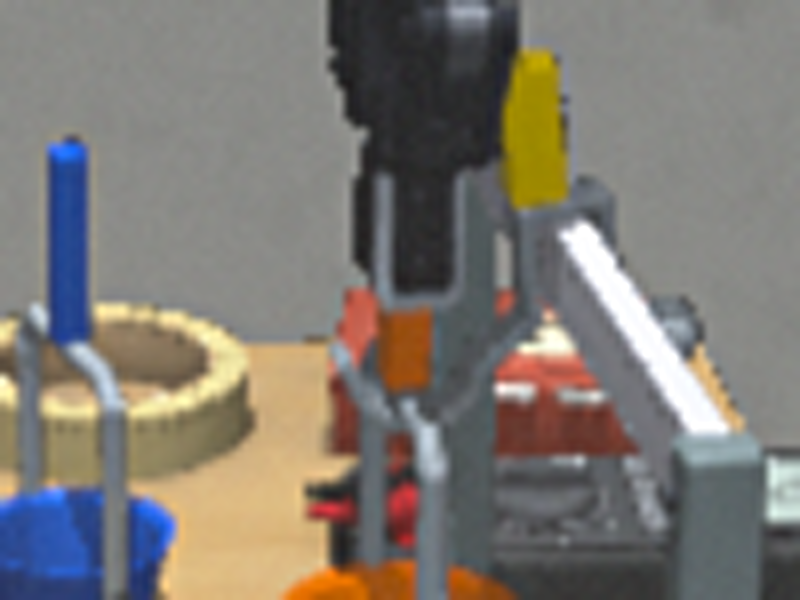

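The crossbar is in the curl. The hook has begun to tilt forward under the load: its tip dropped about 4 mm and the block leans to (391,204). I follow it down a little more to transfer the weight, then check.

```bash
python3 - <<'E'
from h import *
print(env.movel([.590,-.0866,.236],velocity=.02,force_limit=4)); env.pause(.3); st()
F=[]
for _ in range(8): F.append(env.current_contact_force()); env.pause(.03)
print(np.mean(F,0))
shot('10')
s=cv2.imread('pics/side10.png')
crop(s,325,190,425,265,'pics/l1.png')
E
```

```text
False
t 24.075 p [ 0.59   -0.0866  0.236 ] F [-0.4016  0.7382 -2.2407] w 0.15268027550436677
[ 0.1849  0.1085 -1.7398]
```

View pics/l1.png

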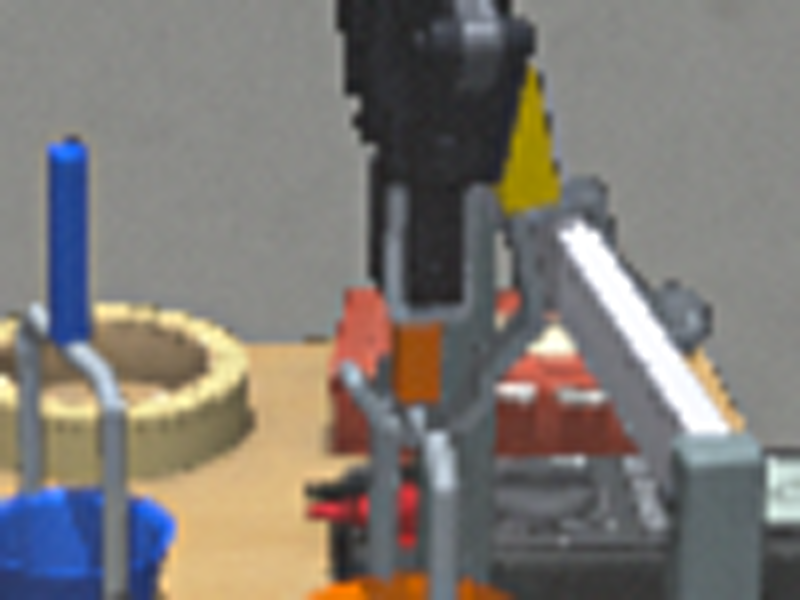

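The hook still tilts freely (tip now at (368,236)), and the gripper still carries the weight. I continue down.

```bash
python3 - <<'E'
from h import *
def F(n=8):
    f=[]
    for _ in range(n): f.append(env.current_contact_force()); env.pause(.03)
    return np.mean(f,0)
for x,z in((.5915,.234),(.593,.232),(.594,.230)):
    print(env.movel([x,-.0865,z],velocity=.02,force_limit=4)); print(env.current_eef_pos(),F(),env.current_torque())
    if F(4)[2]>0: break
shot('11')
s=cv2.imread('pics/side11.png')
crop(s,325,190,425,265,'pics/m1.png')
E
```

```text
False
[ 0.5917 -0.0865  0.2342] [-0.0504 -0.1338 -0.708 ] [-0.0066 -0.1038  0.0514]
```

View pics/m1.png

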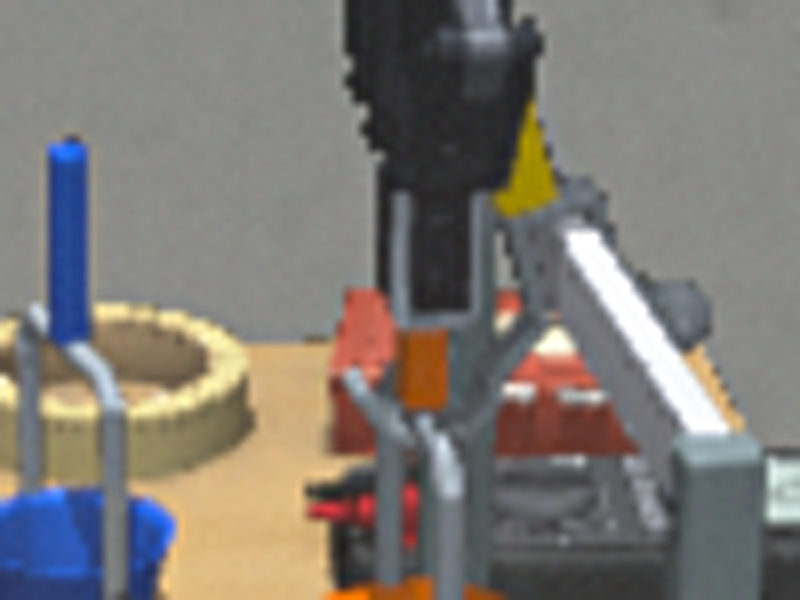

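The force changed sign, so the hook now carries the pail, with the crossbar in the curl at (377,242). Release and retreat straight up.

```bash
python3 - <<'E'
from h import *
env.ungrasp(); st()
p=env.current_eef_pos()
print(env.movel([p[0],p[1],.30],velocity=.06,force_limit=6)); st()
env.movel([p[0]-.03,p[1],.42],velocity=.2)
env.reach([.40,.15,.45],ori(0)); env.pause(1.0); st()
shot('12'); env.pause(.6); shot('13')
a=cv2.imread('pics/side12.png');b=cv2.imread('pics/side13.png');print('motion px',(cv2.absdiff(a,b)[150:330,330:460].max(2)>40).sum())
crop(b,320,170,440,290-30,'pics/n1.png');crop(cv2.imread('pics/top13.png'),280,110,440,230,'pics/n2.png')
E
```

```text
t 25.9083 p [ 0.5915 -0.0865  0.234 ] F [-0.1231 -0.0243 -1.1321] w 0.9995862625490609
False
t 27.1583 p [ 0.5913 -0.0865  0.2993] F [ 0.0225  0.2183 -0.4181] w 1.002500759100867
t 30.0333 p [0.4  0.15 0.45] F [-0.1231  0.0177  0.2641] w 1.0014907079192943
motion px 0
```

View pics/side13.png

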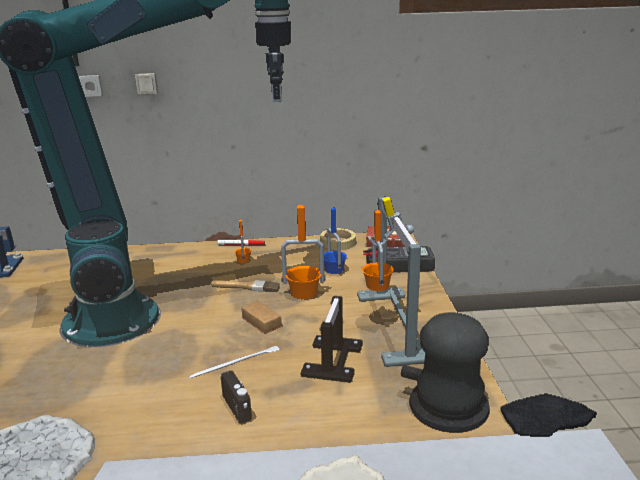

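View pics/n1.png

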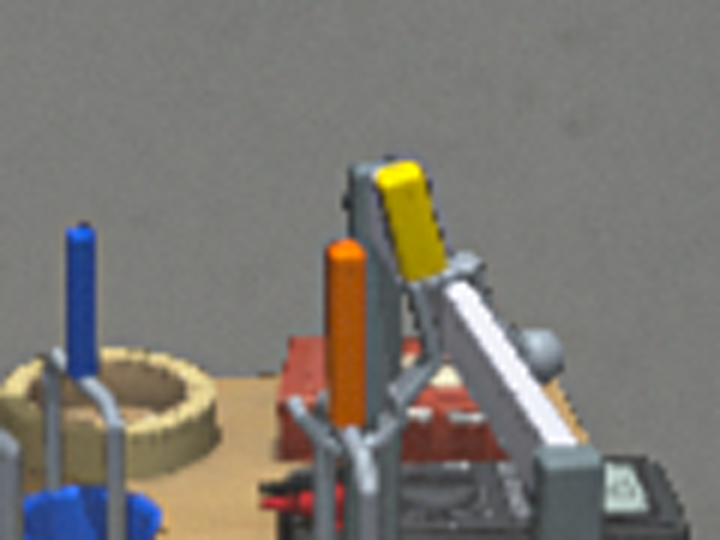

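View pics/n2.png

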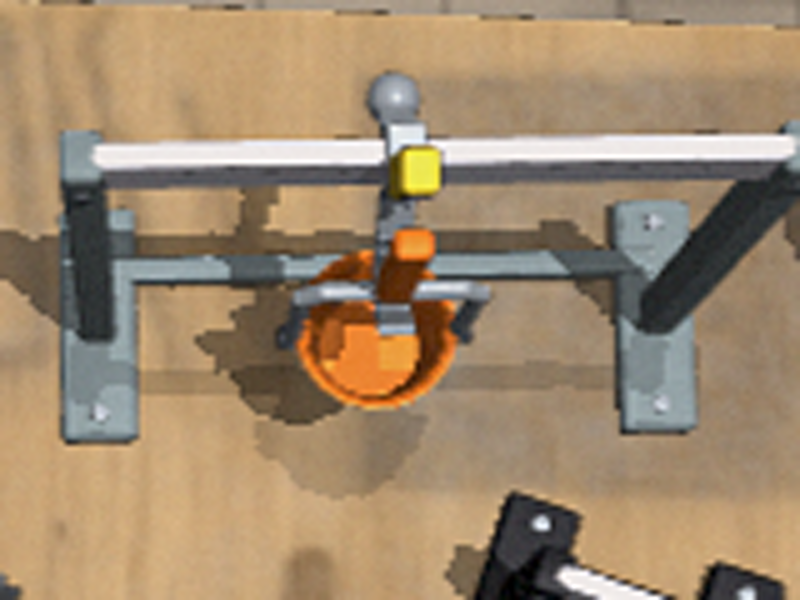

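The pail hangs in the curl at side px (377,250), clear of the rail and the block, and nothing moved over 0.6 s. The blue pail still stands at (334,262). Handing in.

```bash
python3 - <<'E'
from h import *
order.sign_off(); print(env.current_time())
E
```

```text
the job is handed in; nothing more can be done
the job is handed in; nothing more can be done
```

The job is done and handed in at about 31 s of the 72 s. The S-hook hangs over the flat bar between the posts, with its lower curl towards the robot. The middle-sized orange pail hangs by its crossbar from that curl.

**Last checks:**
- Two pictures 0.6 s apart showed no movement round the hook and pail. The pail hangs clear of the rail, and the gripper was well away from everything.
- The blue pail still stands where it was.
- With the pail's weight on it, the hook leans forward on the bar. I did not re-measure its saddle after loading.

**Disagreements:**
- The raw depth readings of the two cameras differed by 3–4 mm in x. Reading positions along pixel rays brought them into agreement.
- The pail sat about 1.5 mm nearer the robot in the jaws than planned, and I corrected for this.

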